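# Turn up the blue parts cup

### The job

On the welding inspection table, turn the blue parts cup, which stands mouth-down, mouth-up and leave it standing on its foot on the green mat, ready for new contact tips. Leave the yellow cup and the welded T-piece where they are.

Things in the scene. Friction and masses are not known exactly. Their poses are not given: they have to be found in the camera images.
- blue_cup_mid (a point): Centre (35 mm up) of the blue cup, 0.5 kg, mouth-down: square tube 56 mm, wall 3, 60 long; on top a foot plate 90 (y) x 56 (x) x 10 mm, 70 mm tall in all. The x faces are flat, 56 mm apart. z points from mouth to foot: up now, down when mouth-up. Mass centre 12 mm from the foot's underside: set on a foot end (y), mouth leaning up, it falls upright by itself when under 70 degrees from upright.
- yellow_cup_mid (a point): Centre of the yellow bystander cup: same make and size as the blue one and also mouth-down; painted yellow; not to be disturbed. Blue and yellow cups stand on opposite sides of the mat, either way round.
- mat: Flat green rubber mat fixed to the table, 200 mm (its x) by 190 mm (its y), 3 mm thick; origin at the centre of its underside, on the table; z up.
- coupon_mid (a point): Centre (half-way up) of the welded steel T-piece, a loose bystander beyond the mat: base plate 70 x 160 x 10 mm with an upright plate 10 mm thick along its y, 65 mm tall in all, 1.5 kg; not to be disturbed.

How it is judged:
By the outcome, as a careful person would: the job done as asked, in the order asked, and still so for the second after the job is handed in, with the robot touching nothing.
It also fails if it takes over 43 s, if anything falls off the work surface, if the arm or the gripper's body presses on something with over 40 N, if the wrist force passes 120 N, or if a joint passes its speed limit or range.

### The arm

A 6-joint arm with a two-finger parallel gripper is mounted at the origin on the work surface. World frame = base frame: x ahead of the robot, y to its left, z up, the work surface at z = 0. Lengths are in m, angles in rad, forces in N, time in s.
With the tool pointing down it reaches from about 0.375 to 0.9 m from the base axis. Payload 3.1 kg.
Tool frame: the origin (TCP) lies on the centre line of the jaws, within the pads' length; the fingertips stand 8 mm ahead of it and the grasp point (between the pads) lies 11 mm behind it; z points along the fingers, y is the line along which they close (so a half turn about z gives the same grasp; the last joint's range is limited). The gripper opens to 87 mm and grips with 3 to 60 N. Pads are 19 mm wide; open, the fingers measure 117 mm over their backs; the gripper's body (75 mm by 190 mm) begins 51 mm behind the grasp point.
Start: joints at [-1.323, 0.527, 1.433, -0, 1.181, -0.178], TCP at [0.258, -0.569, 0.231] pointing down, gripper open.
Joint ranges: [-3.08, 3.08], [-0.75, 2.2], [0.22, 2.44], [-1.43, 4.57], [0, 2.65], [-2.85, 2.85]. Speed limits (rad/s): [2.79, 2.79, 3.14, 3.14, 3.14, 3.14].

### API

Orientations are given as a unit quaternion [x, y, z, w].
In Python, from rig import robot gives the robot as it stands. The module is installed in compiled form; this text tells all that it offers.
- The arm moves only by the tool send_rows, never from a script. Its argument "increments" is one flat list of numbers, 7 for each row, row after row: the turn, a rotation vector about the world's x, y, z in rad, then the shift along the world's x, y, z in cm, then the opening, from 0 (shut) to 1 (fully open). A call has 1 to 20 rows; each row shifts and turns the commanded pose from where the row before left it; what a row does not reach is not made up. A row lasts 1/12 s, in which the tool goes at most 41.7 mm and 7.16 degrees, less where a joint would pass 70% of its speed; a pose out of reach is approached as far as the arm can. A call is refused whole if a number of a shift passes 4.17 or a number of a turn 0.125, either way. A call with a gripper value outside its range is refused whole. The fingers move at their own pace and stop on an object; "newtons" is the grip in N (left out, the last holds). Time passes only in rows, so rows that do not move let the fingers close. It gives the time, the measured TCP pose, the force, the opening and the grip force at its end, in the units of the state.
- robot.get_obs(): the state, without advancing time (a new reading comes with each control period).
- robot.camera(name): name is "scene" or "top"; returns a dict with "image" (420x560x3 uint8, red, green, blue), "range_z" (420x560 float32, m along the optical axis (not along the pixel's ray), 0 where there is no reading), "fx", "fy", "cx", "cy" (pixels), "R" (3x3) and "t" (3): a world point X has camera coordinates R X + t. Camera axes: x right, y down, z forward; pixel columns grow to the right and rows downward; lengths in m; the calibration is good to about 2 mm. A picture is of the moment at which its call begins.
- robot.hand_in(): hands the job in; it is judged then, once.
The state is a dict: "time": time; "q": joint angles; "joint_velocities": joint speeds; "joint_torque": joint torques, N m; "position": TCP position; "tool_rot": TCP orientation; "ft_force": force on the tool from outside, world axes, zero at the start; "moment": the same for the moment, N m; "grip_width": finger opening in m; "grip_force": force on a finger pad.
Only numpy, scipy, OpenCV 4.12 (cv2) and the standard library are available. Lean on these libraries where they do the work, as an engineer would, in place of code of your own. Each camera call takes 0.05 s, during which the arm holds its last target. There are 200 camera calls.

## Working session

There is one attempt and no reset: what is moved stays moved. The work goes in short steps, Python scripts to look and compute and a tool call to move; the robot and the scene stay as the last step left them, time stands still between calls to the robot, and variables do not carry over. Pictures are saved under pics/ and viewed, at most 10 in all, crops included, and the job is handed in when it is done.

Besides the shell and the picture viewer there is one more tool, called by a JSON object that holds its "op" and its "data", one argument or row to a line. send_rows: Moves the arm, as the interface text tells. Its arguments: {"type":"object","properties":{"increments":{"type":"array"},"newtons":{"type":"number"}},"required":["increments"]}

```bash
mkdir -p pics
cat > h.py <<'E'
import numpy as np, cv2
from rig import robot
def snap(n,f):
    c=robot.camera(n); cv2.imwrite('pics/'+f,c['image'][:,:,::-1]); return c
def cloud(c):
    z=c['range_z']; v,u=np.indices(z.shape)
    P=np.stack([(u-c['cx'])/c['fx']*z,(v-c['cy'])/c['fy']*z,z],-1)
    return (P-c['t'])@c['R'], z>0
E
python3 - <<'E'
from h import *
for n in ('top','scene'):
    c=snap(n,n+'0.png'); X,ok=cloud(c)
    hsv=cv2.cvtColor(c['image'],cv2.COLOR_RGB2HSV)
    print(n,-c['R'].T@c['t'])
    for nm,lo,hi in (('blue',95,130),('yel',20,35),('green',40,90)):
        m=ok&(hsv[...,0]>=lo)&(hsv[...,0]<=hi)&(hsv[...,1]>90)&(hsv[...,2]>40)
        if nm!='green': m&=(X[...,2]>.055)&(X[...,2]<.085)
        else: m&=X[...,2]<.015
        k,l,s,_=cv2.connectedComponentsWithStats(m.astype(np.uint8))
        if k<2: print(nm,'none');continue
        m=l==1+s[1:,4].argmax()
        p=X[m]; r=cv2.minAreaRect(p[:,:2].astype(np.float32)*1000)
        v,u=np.where(m);print(nm,m.sum(),np.round(p.mean(0),4),np.round(np.median(p[:,2]),4),r,u.mean(),v.mean())
print(robot.get_obs())
E
```

```text
top [0.45578346 0.02288841 0.92315913]
blue 1142 [0.5253 0.2271 0.07  ] 0.07 ((525.525146484375, 227.71063232421875), (91.06468963623047, 55.2333869934082), 75.09219360351562) 189.9798598949212 263.44045534150615
yel 1133 [ 0.5468 -0.2566  0.0701] 0.0701 ((547.0631103515625, -257.1307678222656), (90.77178192138672, 55.5512580871582), 88.96327209472656) 419.11827007943515 248.98234774933803
green 7397 [0.53   0.0189 0.003 ] 0.003 ((532.7216796875, 18.881431579589844), (190.8203887939453, 201.02798461914062), 76.28032684326172) 288.9153710963904 262.2095444098959
scene [ 0.96914655 -0.38817629  0.75509464]
blue 900 [0.5291 0.2225 0.0701] 0.071 ((526.5521240234375, 225.08816528320312), (90.0208969116211, 58.27847671508789), 74.92945098876953) 315.33222222222224 118.03555555555556
yel 1826 [ 0.5516 -0.2595  0.0697] 0.0704 ((548.5285034179688, -257.8934020996094), (57.67006301879883, 90.25505065917969), 0.2096787840127945) 142.15334063526834 273.8236582694414
green 7110 [0.5361 0.0131 0.004 ] 0.004 ((531.833740234375, 18.298995971679688), (190.80677795410156, 202.81387329101562), 76.37380981445312) 251.1419127988748 197.3521800281294
{'time': 0.1, 'q': array([-1.32350456e+00,  5.28339790e-01,  1.43377715e+00, -1.50511903e-05,
        1.18142104e+00, -1.78497371e-01]), 'joint_velocities': array([-0.00114849, -0.00251157, -0.00416414,  0.00119248,  0.00239209,
       -0.00151385]), 'joint_torque': array([ 5.46556348e-04, -4.40983522e+01, -1.77151394e+01,  6.35893294e-02,
        5.33896149e-02, -4.06652691e-05]), 'position': array([ 0.25801228, -0.56854304,  0.22968907]), 'tool_rot': array([ 9.77422350e-01,  2.11292698e-01, -4.04057751e-05, -9.71851611e-04]), 'ft_force': array([-0.1479476 , -0.30504417,  0.29448765]), 'moment': array([ 0.04681776, -0.02008954, -0.07811739]), 'grip_force': 0.0, 'grip_width': 0.08709815182532081}
```

View pics/top0.png

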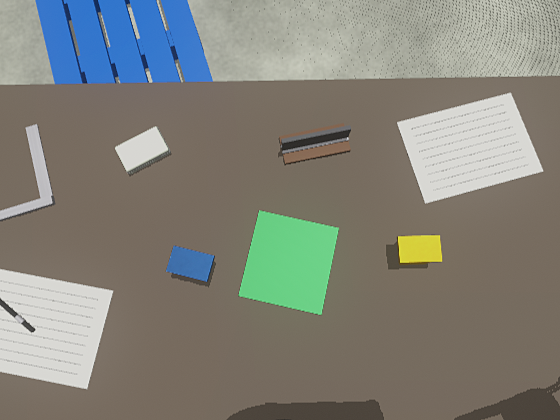

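View pics/scene0.png

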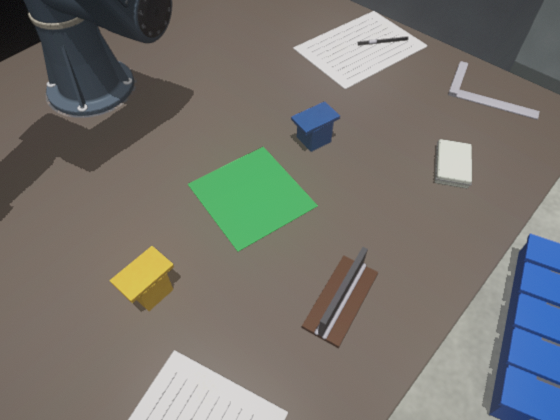

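The top view shows the blue cup at about (190,263), the mat at (289,262), the yellow cup at (420,249) and the T-piece beyond the mat at (316,145). The heights and sizes match the given ones. My plan is to grip the x faces with the tool tilted back over the mat, roll about the cup's x axis, and set the cup on its foot end.

{"op": "send_rows", "data": {
  "increments": [0,0,0.044,1.5,3,0.5,1,0,0,0.044,1.5,3,0.5,1,0,0,0.044,1.5,3,0.5,1,0,0,0.044,1.5,3,0.5,1,0,0,0.044,1.5,3,0.5,1,0,0,0.044,1.5,3,0.5,1,0,0,0.044,1.5,3,0.5,1,0,0,0.044,1.5,3,0.5,1,0,0,0.044,1.5,3,0.5,1,0,0,0.044,1.5,3,0.5,1,0,0,0.044,1.5,3,0.5,1,0,0,0.044,1.5,3,0.5,1,0,0,0.044,1.5,3,0.5,1,0,0,0.044,1.5,3,0.5,1]
}}

```text
time: 1.27
position: [0.4683, -0.1474, 0.3005]
tool_rot: [0.867, 0.499, -0.0, -0.0]
ft_force: [0.3, -1.1, -0.5]
grip_width: 0.0868
grip_force: 0.0
```

```bash
python3 -c "
from h import *
o=robot.get_obs();print(o['q'],o['position'],o['tool_rot'])"
```

```text
[-5.32950043e-01  2.60988758e-01  1.66833026e+00 -1.72707713e-05
  1.21298961e+00 -6.02513611e-03] [ 0.46833347 -0.14739609  0.30053645] [ 8.66854174e-01  4.98561644e-01 -1.83638964e-04 -3.07402178e-04]
```

{"op": "send_rows", "data": {
  "increments": [0,0,0.038,0.3,3,-0.5,1,0,0,0.038,0.3,3,-0.5,1,0,0,0.038,0.3,3,-0.5,1,0,0,0.038,0.3,3,-0.5,1,0,0,0.038,0.3,3,-0.5,1,0,0,0.038,0.3,3,-0.5,1,0,0,0.038,0.3,3,-0.5,1,0.091,-0.024,0,0,0,0,1,0.091,-0.024,0,0,0,0,1,0.091,-0.024,0,0,0,0,1,0.091,-0.024,0,0,0,0,1,0.091,-0.024,0,0,0,0,1,0.091,-0.024,0,0,0,0,1]
}}

```text
time: 2.35
position: [0.4894, 0.0609, 0.266]
tool_rot: [0.762, 0.584, 0.222, -0.171]
ft_force: [-0.2, -0.5, -0.8]
grip_width: 0.0871
grip_force: 0.0
```

```bash
cat > k.py <<'E'
import numpy as np
from scipy.spatial.transform import Rotation as R
from scipy.optimize import least_squares
D=[([-1.32350456,.52833979,1.43377715,0,1.18142104,-.17849737],[.25801228,-.56854304,.22968907],[.97742235,.211292698,0,-.00097]),
([-.53295,.260988758,1.66833,0,1.21298961,-.006025],[.46833347,-.14739609,.30053645],[.866854,.49856,-.00018,-.0003])]
E
python3 - <<'E'
from h import *; from scipy.spatial.transform import Rotation as R
o=robot.get_obs();print(o['q'].tolist(),o['position'].tolist(),o['tool_rot'].tolist())
print(R.from_quat(o['tool_rot']).as_matrix().round(3))
E
```

```text
[-0.45161811424626225, 0.32093631624360947, 1.8506018879887338, 0.612509054348082, 1.168022992357587, -0.49259245212860286] [0.4893550102347379, 0.0608696253735974, 0.2660304418429097] [0.7616339160567213, 0.5840945902479515, 0.22242178979815497, -0.17110182634374788]
[[ 0.219  0.966  0.139]
 [ 0.814 -0.259  0.52 ]
 [ 0.539 -0.001 -0.843]]
```

```bash
cat >> k.py <<'E'
D.append(([-0.45161811,0.32093632,1.85060189,0.61250905,1.16802299,-0.49259245],[0.48935501,0.06086963,0.26603044],[0.76163392,0.58409459,0.22242179,-0.17110183]))
def fk(q,p,s4=1,s6=-1,y=np.pi/2):
    off,d1,L2,L4,L6=p
    A=R.from_euler('z',q[0]); B=A*R.from_euler('y',q[1]+q[2])
    T=B*R.from_euler('z',s4*q[3])*R.from_euler('y',q[4])*R.from_euler('z',s6*-q[5]+y)
    w=A.apply([L2*np.sin(q[1]),off,d1+L2*np.cos(q[1])])+B.apply([0,0,L4])
    return w+T.apply([0,0,L6]),T,w
def fit(s4):
    return least_squares(lambda p:np.concatenate([fk(np.array(q),p,s4)[0]-x for q,x,_ in D]),[.1,.3,.45,.4,.3])
E
python3 - <<'E'
from k import *
for s4 in(1,-1):
    f=fit(s4); print(s4,f.x,np.abs(f.fun).max())
    for s6 in (1,-1):
      for y in (0,np.pi/2,-np.pi/2,np.pi):
        e=[(fk(q,f.x,s4,s6,y)[1].inv()*R.from_quat(t)).magnitude() for q,x,t in D]
        if max(e)<.1: print(s6,y,e)
E
```

```text
1 [0.10918395 0.16102637 0.58568506 0.33872204 0.30774563] 0.01868756268143973
-1 1.5707963267948966 [6.727478810596724e-05, 2.385014764723092e-05, 9.744493433699088e-09]
-1 [ 0.12229879 -0.53249576  0.7410542   0.25337022 -0.23335847] 0.0434206776194225
```

Run:
```python
from k import *
def fk2(q,p):
    a1,off,o2,d1,L2,a3,L4,L6=p
    A=R.from_euler('z',q[0]); B=A*R.from_euler('y',q[1]+q[2]); C=B*R.from_euler('z',q[3])
    T=C*R.from_euler('y',q[4])*R.from_euler('z',q[5]+np.pi/2)
    w=A.apply([a1+L2*np.sin(q[1]),off,d1+L2*np.cos(q[1])])+B.apply([a3,0,L4])+C.apply([0,o2,0])
    return w+T.apply([0,0,L6]),T,w
def tryfit(mask):
    x0=np.array([0,.05,.05,.2,.45,0,.4,.3])*mask; i=np.where(mask)[0]
    def full(z): p=np.zeros(8);p[i]=z;return p
    f=least_squares(lambda z:np.concatenate([fk2(np.array(q),full(z))[0]-x for q,x,_ in D]),x0[i],xtol=1e-14,ftol=1e-14)
    return full(f.x),np.abs(f.fun).max()
for m in ([0,0,1,1,1,0,1,1],[0,1,1,1,1,0,1,1],[1,0,1,1,1,0,1,1],[0,0,1,1,1,1,1,1],[1,1,0,1,1,0,1,1],[0,1,0,1,1,1,1,1]):
    p,e=tryfit(np.array(m)); print(p.round(4),e)
```

```text
[0.     0.     0.0975 0.2793 0.5019 0.     0.3658 0.3546] 0.03711531285274178
[ 0.      0.1332 -0.0245  0.1391  0.605   0.      0.3329  0.3021] 0.013621550033446839
[-0.326   0.      0.1084  0.3127  0.6056  0.      0.6826  0.3484] 0.01460029207511554
[0.     0.     0.106  0.5079 0.5022 0.2334 0.4749 0.3273] 0.03204619722591895
[-0.0596  0.1087  0.      0.1709  0.605   0.      0.3968  0.3105] 0.01384815687759472
[0.     0.111  0.     0.2742 0.588  0.1141 0.3917 0.2975] 6.00416380336366e-07
```

```bash
cat > ik.py <<'E'
from k import *
P=[.111,.2742,.588,.1141,.3917,.2975]
def fk3(q):
    off,d1,L2,a3,L4,L6=P
    A=R.from_euler('z',q[0]); B=A*R.from_euler('y',q[1]+q[2]); C=B*R.from_euler('z',q[3])
    T=C*R.from_euler('y',q[4])*R.from_euler('z',q[5]+np.pi/2)
    w=A.apply([L2*np.sin(q[1]),off,d1+L2*np.cos(q[1])])+B.apply([a3,0,L4])
    return w+T.apply([0,0,L6]),T,w
lo=np.array([-3.08,-.75,.22,-1.43,0,-2.85]);hi=np.array([3.08,2.2,2.44,4.57,2.65,2.85])
def ik(x,T,q0):
    def f(q): p,t,_=fk3(q); return np.r_[(p-x)*5,(t.inv()*T).as_rotvec()]
    s=least_squares(f,np.clip(q0,lo+.001,hi-.001),bounds=(lo,hi)); return s.x,np.abs(s.fun).max()
xp=np.array([.966,-.257,0]);yp=np.array([.257,.966,0]);z=np.array([0,0,1.])
def tool(a): # a>0: pointing +yp (rad from down)
    t=np.sin(a)*yp-np.cos(a)*z; y=xp/np.linalg.norm(xp); return R.from_matrix(np.c_[np.cross(y,t/np.linalg.norm(t)),y,t/np.linalg.norm(t)])
E
python3 - <<'E'
from ik import *
q0=np.array(D[2][0]); d=np.radians
cup=np.array([.5255,.2277,0]);mat=np.array([.532,.0185,.003])
for al in (55,65,75):
    T=tool(d(al));x=cup-.012*yp+.045*z+.011*T.as_matrix()[:,2]
    q,e=ik(x,T,q0);print('grasp',al,x.round(3),q.round(2),round(e,4),fk3(q)[2].round(3))
qs=q
x=cup-.012*yp+.045*z
for be in (-30,0,30,50,60,65,70,75,80):
    T=tool(-d(be)); th=d(65+be)
    h=-(57*np.cos(th)+25*np.sin(th))/1e3; v=(57*np.sin(th)-25*np.cos(th))/1e3
    g=mat-.045*yp+h*yp+v*z+(.1*z if be<60 else 0)
    x=g+.011*T.as_matrix()[:,2]
    qs,e=ik(x,T,qs);print('place',be,x.round(3),qs.round(2),round(e,4),fk3(qs)[2].round(3))
E
```

```text
grasp 55 [0.525 0.225 0.039] [-0.27  0.95  1.98  1.42  0.98 -1.32] 0.0 [ 0.462 -0.011  0.209]
grasp 65 [0.525 0.226 0.04 ] [-0.32  1.05  1.97  1.45  1.15 -1.44] 0.0 [ 0.456 -0.035  0.166]
grasp 75 [0.525 0.226 0.042] [-0.36  1.15  1.95  1.46  1.31 -1.52] 0.0 [ 0.451 -0.051  0.119]
place -30 [ 0.506 -0.079  0.106] [-0.66  0.65  1.83  0.59  0.97 -0.82] 0.0 [ 0.468 -0.222  0.363]
place 0 [ 0.508 -0.07   0.133] [-0.36  0.53  1.8  -0.    0.81 -0.1 ] 0.0 [ 0.508 -0.07   0.431]
place 30 [ 0.514 -0.05   0.152] [-0.03  0.61  1.7  -0.6   1.05  0.59] 0.0 [0.552 0.094 0.41 ]
place 50 [ 0.519 -0.032  0.158] [ 0.13  0.75  1.61 -0.82  1.32  0.83] 0.0 [0.577 0.188 0.349]
place 60 [ 0.521 -0.022  0.059] [ 0.19  0.99  1.55 -0.92  1.37  1.03] 0.0 [0.587 0.227 0.207]
place 65 [ 0.522 -0.018  0.058] [ 0.22  1.04  1.51 -0.95  1.45  1.05] 0.0 [0.592 0.243 0.184]
place 70 [ 0.524 -0.013  0.057] [ 0.24  1.08  1.48 -0.97  1.53  1.07] 0.0 [0.595 0.257 0.159]
place 75 [ 0.525 -0.009  0.056] [ 0.25  1.13  1.44 -1.    1.61  1.08] 0.0 [0.599 0.269 0.133]
place 80 [ 0.526 -0.004  0.054] [ 0.27  1.18  1.41 -1.03  1.68  1.09] 0.0 [0.601 0.279 0.106]
```

{"op": "send_rows", "data": {
  "increments": [0.092,-0.0245,0,0.13,1,-2.5,1,0.092,-0.0245,0,0.13,1,-2.5,1,0.092,-0.0245,0,0.13,1,-2.5,1,0.092,-0.0245,0,0.13,1,-2.5,1,0.092,-0.0245,0,0.13,1,-2.5,1,0.092,-0.0245,0,0.13,1,-2.5,1,0,0,0,0,0,-1.25,1,0,0,0,0,0,-1.25,1,0,0,0,0,0,0,1]
}}

```text
time: 3.1
position: [0.4964, 0.1208, 0.0872]
tool_rot: [0.67, 0.511, 0.424, -0.331]
ft_force: [0.3, -0.6, -0.7]
grip_width: 0.0872
grip_force: 0.0
```

Run:
```python
from ik import *; from h import *
o=robot.get_obs();T=R.from_quat(o['tool_rot']);x=o['position']
print(o['time'],x,(tool(np.radians(65))*T.inv()).as_rotvec().round(3),T.as_matrix()[:,2].round(3))
c=snap('top','top1.png'); snap('scene','scene1.png');X,ok=cloud(c)
hsv=cv2.cvtColor(c['image'],cv2.COLOR_RGB2HSV)
m=ok&(hsv[...,0]>=95)&(hsv[...,0]<=130)&(hsv[...,1]>90)&(hsv[...,2]>40)&(X[...,2]>.055)&(X[...,2]<.085)&(X[...,0]<.6)&(X[...,1]>.16)
print(cv2.minAreaRect(X[m][:,:2].astype(np.float32)*1000))
```

```text
3.1 [0.49643077 0.12076808 0.08716105] [-0.004 -0.008  0.001] [ 0.23   0.877 -0.421]
((525.5714111328125, 227.83319091796875), (90.52574920654297, 55.175201416015625), 74.99707794189453)
```

View pics/scene1.png

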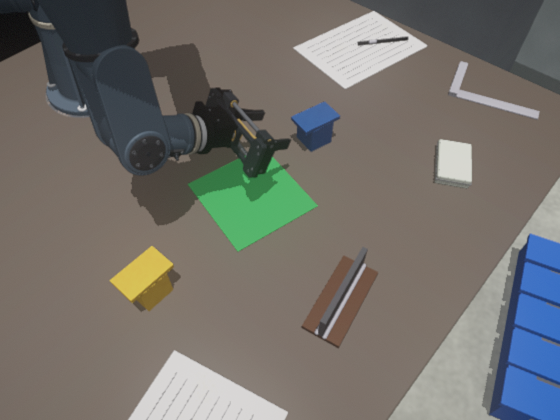

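{"op": "send_rows", "data": {
  "increments": [0,0,0,0.36,1.31,-0.59,1,0,0,0,0.36,1.31,-0.59,1,0,0,0,0.36,1.31,-0.59,1,0,0,0,0.36,1.31,-0.59,1,0,0,0,0.36,1.31,-0.59,1,0,0,0,0.36,1.31,-0.59,1,0,0,0,0.36,1.31,-0.59,1,0,0,0,0.36,1.31,-0.59,1,0,0,0,0,0,0,1]
}}

```text
time: 3.95
position: [0.5258, 0.2276, 0.0447]
tool_rot: [0.668, 0.515, 0.426, -0.329]
ft_force: [-0.5, 0.6, -0.3]
grip_width: 0.087
grip_force: 0.0
```

{"op": "send_rows", "data": {
  "increments": [0,0,0,0,0,0,0.5,0,0,0,0,0,0,0.4,0,0,0,0,0,0,0.4,0,0,0,0,0,0,0.4,0,0,0,0,0,0,0.4,0,0,0,0,0,0,0.4,0,0,0,0,0,0,0.4,0,0,0,0,0,0,0.4],
  "newtons": 45
}}

```text
time: 4.62
position: [0.5258, 0.2252, 0.0436]
tool_rot: [0.669, 0.513, 0.426, -0.329]
ft_force: [-1.7, -3.9, 2.6]
grip_width: 0.0554
grip_force: 45.0
```

{"op": "send_rows", "data": {
  "increments": [0,0,0,0,0,1,0.4,0,0,0,0,0,2,0.4,0,0,0,0,0,2.5,0.4,0,0,0,0,0,2.5,0.4,0,0,0,0,0,2,0.4,-0.0948,0.0252,0,0,-1,0.1,0.4,-0.0948,0.0252,0,0,-1,0.1,0.4,-0.0948,0.0252,0,0,-1,0.1,0.4,-0.0948,0.0252,0,0,-1,0.1,0.4,-0.0948,0.0252,0,0,-1,0.1,0.4,-0.0948,0.0252,0,0,-1,0.1,0.4,-0.0948,0.0252,0,0,-1,0.1,0.4,-0.0948,0.0252,0,0,-1,0.1,0.4,-0.0948,0.0252,0,0,-1,0.1,0.4,-0.0948,0.0252,0,0,-1,0.1,0.4,-0.0948,0.0252,0,0,-1,0.1,0.4,-0.0948,0.0252,0,0,-1,0.1,0.4]
}}

```text
time: 6.03
position: [0.524, 0.1052, 0.1556]
tool_rot: [0.794, 0.608, -0.019, 0.013]
ft_force: [-1.5, -0.2, -5.9]
grip_width: 0.0556
grip_force: 45.0
```

{"op": "send_rows", "data": {
  "increments": [-0.0948,0.0252,0,0,-1,0.1,0.4,-0.0948,0.0252,0,0,-1,0.1,0.4,-0.0948,0.0252,0,0,-1,0.1,0.4,-0.0948,0.0252,0,0,-1,0.1,0.4,-0.0948,0.0252,0,0,-1,0.1,0.4,-0.0948,0.0252,0,0,-1,0.1,0.4,-0.0948,0.0252,0,0,-1,0,0.4,-0.0948,0.0252,0,0,-1,0,0.4,-0.0948,0.0252,0,0,-1,0,0.4,-0.0948,0.0252,0,0,-1,0,0.4,-0.0948,0.0252,0,0,-1,0,0.4,-0.0948,0.0252,0,0,-1,0,0.4,0,0,0,0,0,0,0.4,0,0,0,0,0,0,0.4]
}}

```text
time: 7.2
position: [0.5247, -0.0139, 0.159]
tool_rot: [0.651, 0.5, -0.454, 0.347]
ft_force: [-0.3, 0.0, -4.9]
grip_width: 0.0555
grip_force: 45.0
```

Run:
```python
from ik import *; from h import *
o=robot.get_obs();T=R.from_quat(o['tool_rot']);x=o['position'];t=T.as_matrix()[:,2]
print(o['time'],o['q'].round(2),x,(tool(-np.radians(70))*T.inv()).as_rotvec().round(3),t.round(3),T.as_matrix()[:,1].round(3))
c=snap('scene','scene2.png');X,ok=cloud(c)
hsv=cv2.cvtColor(c['image'],cv2.COLOR_RGB2HSV)
m=ok&(hsv[...,0]>=95)&(hsv[...,0]<=130)&(hsv[...,1]>90)&(hsv[...,2]>40)&(X[...,0]<.62)&(abs(X[...,1])<.2)
p=X[m]; print(m.sum(),p.min(0),p.max(0))
```

```text
7.2 [ 0.23  0.92  1.5  -0.97  1.6   0.95] [ 0.52465304 -0.01390731  0.15899169] [-0.006  0.     0.003] [-0.244 -0.905 -0.348] [ 0.966 -0.26  -0.001]
1934 [ 0.03017437 -0.07003325  0.0001183 ] [0.56684968 0.05341572 0.2106671 ]
```

View pics/scene2.png

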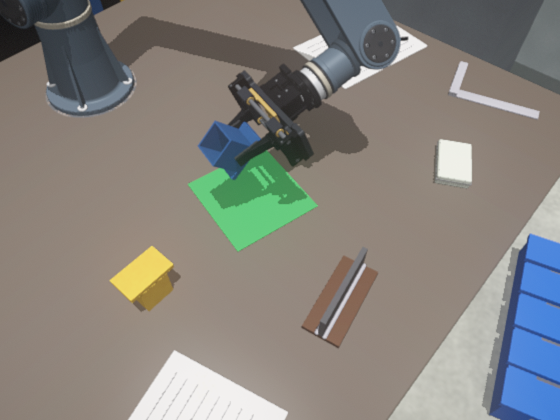

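The cup is held at (228,150) over the mat with its mouth up and leaning, as planned. Next I lower it.

{"op": "send_rows", "data": {
  "increments": [0,0,0,0,0,-1.5,0.4,0,0,0,0,0,-2,0.4,0,0,0,0,0,-2,0.4,0,0,0,0,0,-2,0.4,0,0,0,0,0,-1,0.4,0,0,0,0,0,-0.6,0.4,0,0,0,0,0,0,0.4]
}}

```text
time: 7.83
position: [0.5257, -0.0143, 0.0696]
tool_rot: [0.651, 0.499, -0.453, 0.349]
ft_force: [0.1, 0.1, -6.1]
grip_width: 0.0561
grip_force: 45.0
```

{"op": "send_rows", "data": {
  "increments": [0,0,0,0,0,-0.2,0.4,0,0,0,0,0,-0.2,0.4,0,0,0,0,0,-0.2,0.4,0,0,0,0,0,0,0.4]
}}

```text
time: 8.17
position: [0.526, -0.0143, 0.0646]
tool_rot: [0.651, 0.499, -0.453, 0.349]
ft_force: [-0.4, 0.7, -6.1]
grip_width: 0.0559
grip_force: 45.0
```

{"op": "send_rows", "data": {
  "increments": [0,0,0,0,0,-0.2,0.4,0,0,0,0,0,-0.2,0.4,0,0,0,0,0,-0.1,0.4,0,0,0,0,0,0,0.4]
}}

```text
time: 8.5
position: [0.5257, -0.0144, 0.0591]
tool_rot: [0.651, 0.499, -0.453, 0.349]
ft_force: [0.6, -0.0, -5.3]
grip_width: 0.0558
grip_force: 45.0
```

{"op": "send_rows", "data": {
  "increments": [0,0,0,0,0,-0.1,0.4,0,0,0,0,0,-0.1,0.4,0,0,0,0,0,0,0.4]
}}

```text
time: 8.75
position: [0.5257, -0.0144, 0.0571]
tool_rot: [0.651, 0.499, -0.453, 0.349]
ft_force: [-0.2, 0.7, -5.6]
grip_width: 0.0561
grip_force: 45.0
```

{"op": "send_rows", "data": {
  "increments": [0,0,0,0,0,-0.1,0.4,0,0,0,0,0,-0.1,0.4,0,0,0,0,0,0,0.4]
}}

```text
time: 9.0
position: [0.5257, -0.0144, 0.0551]
tool_rot: [0.651, 0.499, -0.453, 0.349]
ft_force: [0.6, -0.5, -5.4]
grip_width: 0.0559
grip_force: 45.0
```

{"op": "send_rows", "data": {
  "increments": [0,0,0,0,0,-0.1,0.4,0,0,0,0,0,0,0.4]
}}

```text
time: 9.17
position: [0.5258, -0.0144, 0.0548]
tool_rot: [0.651, 0.498, -0.454, 0.35]
ft_force: [0.6, 0.4, -3.0]
grip_width: 0.0559
grip_force: 45.0
```

{"op": "send_rows", "data": {
  "increments": [0,0,0,0,0,-0.1,0.4,0,0,0,0,0,0,0.4,0,0,0,0,0,0,0.4,0,0,0,0,0,0,0.4,0,0,0,0,0,0,0.4,0,0,0,0,0,0,0.4],
  "newtons": 4
}}

```text
time: 9.67
position: [0.5258, -0.0143, 0.0543]
tool_rot: [0.651, 0.498, -0.454, 0.35]
ft_force: [0.1, 3.4, 3.6]
grip_width: 0.0561
grip_force: 4.0
```

Run:
```python
from h import *
c=robot.camera('scene'); cv2.imwrite('pics/s3.png',cv2.resize(c['image'][70:250,140:380,::-1],(720,540)))
```

```text
(no output)
```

View pics/s3.png

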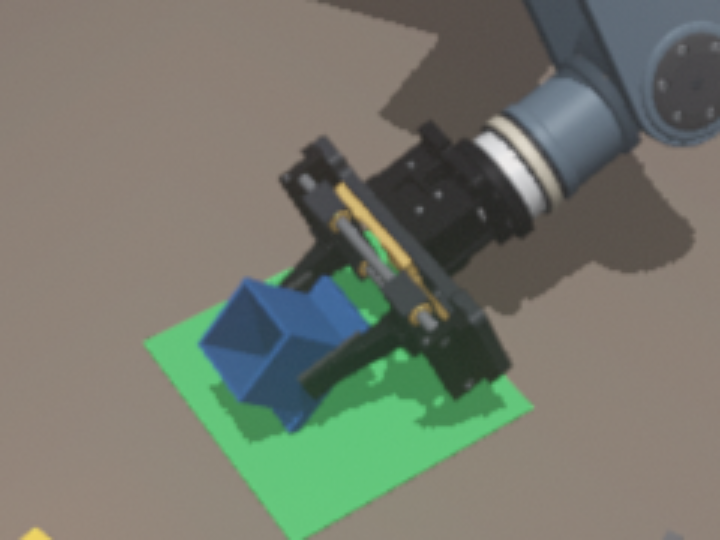

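The foot end rests on the mat at about (280,415) in the crop, with the mouth up at (245,340). Now I open while easing back.

{"op": "send_rows", "data": {
  "increments": [0,0,0,0,0,0,1,0,0,0,0.25,0.9,0.35,1,0,0,0,0.25,0.9,0.35,1,0,0,0,0,0,0,1,0,0,0,0,0,0,1,0,0,0,0,0,0,1,0,0,0,0,0,0,1,0,0,0,0,0,0,1]
}}

```text
time: 10.38
position: [0.5306, 0.0034, 0.0602]
tool_rot: [0.651, 0.499, -0.453, 0.349]
ft_force: [-0.3, -1.3, -0.1]
grip_width: 0.0866
grip_force: 0.0
```

Run:
```python
from h import *
c=robot.camera('scene'); cv2.imwrite('pics/s4.png',cv2.resize(c['image'][70:250,140:380,::-1],(720,540)))
```

```text
(no output)
```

View pics/s4.png

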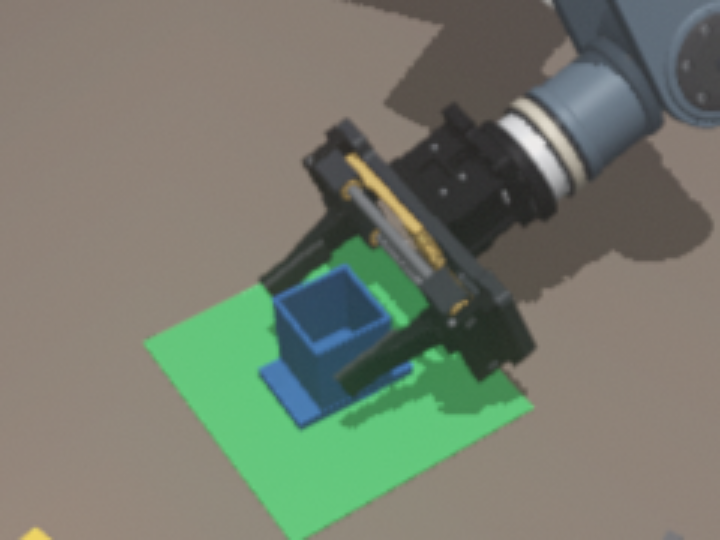

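The cup stands upright on its foot, with the mouth at (333,308) in the crop. I back straight out along the fingers.

{"op": "send_rows", "data": {
  "increments": [0,0,0,0.25,0.9,0.35,1,0,0,0,0.49,1.81,0.7,1,0,0,0,0.49,1.81,0.7,1,0,0,0,0.49,1.81,0.7,1,0,0,0,0.49,1.81,0.7,1,0,0,0,0.49,1.81,0.7,1,0,0,0,0.49,1.81,0.7,1,0,0,0,0,0,2,1,0,0,0,0,0,2,1,0,0,0,0,0,2,1,0,0,0,0,0,0,1,0,0,0,0,0,0,1]
}}

```text
time: 11.43
position: [0.5631, 0.122, 0.1668]
tool_rot: [0.652, 0.499, -0.452, 0.349]
ft_force: [0.3, 0.3, -0.4]
grip_width: 0.0869
grip_force: 0.0
```

Run:
```python
from h import *
c=snap('scene','s5.png')
for n in('top','scene'):
    c=robot.camera(n);X,ok=cloud(c);hsv=cv2.cvtColor(c['image'],cv2.COLOR_RGB2HSV)
    for nm,lo,hi in (('blue',95,130),('yel',20,35)):
        m=ok&(hsv[...,0]>=lo)&(hsv[...,0]<=hi)&(hsv[...,1]>90)&(hsv[...,2]>40)&(X[...,2]>.003)&(X[...,2]<.09)&(X[...,0]<.65)&(X[...,0]>.4)&(abs(X[...,1])<.33)
        k,l,s,_=cv2.connectedComponentsWithStats(m.astype(np.uint8));p=X[l==1+s[1:,4].argmax()]
        print(n,nm,cv2.minAreaRect(p[:,:2].astype(np.float32)*1000),p[:,2].max())
```

```text
top blue ((537.4395141601562, 17.361186981201172), (89.30400848388672, 64.34153747558594), 75.0596694946289) 0.07777897254477191
top yel ((551.865234375, -262.2846984863281), (65.76716613769531, 101.0805892944336), 0.5409488081932068) 0.07598729069358817
scene blue ((534.4037475585938, 16.465919494628906), (88.53331756591797, 58.50293731689453), 76.05147552490234) 0.0772480692002155
scene yel ((526.6201171875, -257.86114501953125), (102.06907653808594, 90.63951873779297), 0.13511177897453308) 0.07468410855377476
```

View pics/s5.png

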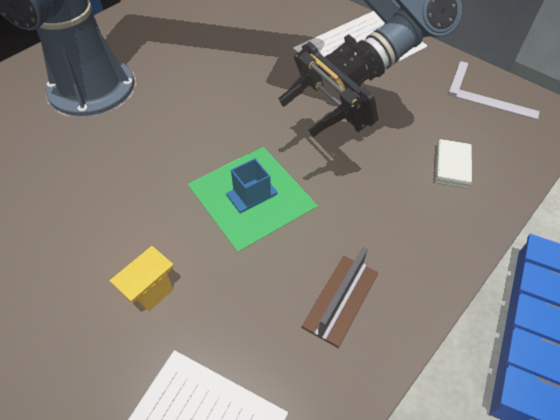

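The cup stands mouth-up at (251,185), in the middle of the mat. The yellow cup at (142,275) and the T-piece at (340,300) are where they were, and the arm is clear.

```bash
python3 -c "
from rig import robot
print(robot.hand_in())"
```

```text
the job is handed in; nothing more can be done
None
```

The blue cup now stands mouth-up on its foot in the middle of the green mat, the yellow cup and T-piece were left where they were, and the job was handed in at about 11.6 s of the 43 s allowed.

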